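# Feed a casting carrier under the reader head

### The job

Take the steel carrier by its orange tab and guide it, with the arm casting lying in its nest, into the channel and under the low reader head; then push it on through until it bears firmly on the sprung stop hidden inside, pressing the stop with about 8 newtons (on top of what it takes to slide the carrier) for a moment and never with 15 or more. Do not force the carrier in the channel or knock anything against the head, keep the casting in its nest, leave the things lying around where they are, and let go gently so that the carrier stays touching the stop.

Things in the scene. Friction and masses are not known exactly. Their poses are not given: they have to be found in the camera images.
- head: Fixed reader head: grey portal with a yellow strip on its entry edge and a black camera box on top (84 mm high in all). Origin on the dark 5 mm thick rubber mat (top at z = 5 mm), in the middle of the entry edge; x points in the feed direction (into the tunnel), y across, z up. Roof and walls reach from x = 0 to 150 mm, 114 mm wide (feet 132 mm); roof underside 33 mm above the mat, top 43 mm; camera box from x = 57 mm.
- stop_zone (a point): A point fixed to the head (x = 105 mm, 14 mm up, same axes), the middle of where the hidden stop may stand, NOT the stop itself: the stop is a sprung rubber pad on the centre line, 34 mm wide, 7 to 21 mm above the mat, whose face stands anywhere from 15 mm before to 15 mm beyond this point. Not measured: feel for it. Spring 3 N per mm from zero, 8 mm travel, then solid.
- guide: Two fixed aluminium guide rails on the mat, same origin and axes as the head: a straight channel 67 mm wide between the rails, rails 12 mm high, 14 mm wide, from x = -25 mm to the inside of the tunnel; in front of that, from x = -59 to -25 mm, the rails flare out to a mouth about 95 mm wide. The channel's floor is the mat.
- carrier: Loose steel slide, 0.5 to 0.7 kg, 150 mm long (x), 64 mm wide (y), base plate 8 mm thick. Origin at the centre of its underside; x points to the nose, which goes first into the tunnel. At the nose a cross bar 21 mm high; behind it a nest with blue lips 14 mm high; with the casting in it 29 mm high. Sliding it on the mat takes roughly 2 to 7 N.
- carrier_tab (a point): Grip point in the upright orange tab at the carrier's rear; tab 24 mm long (carrier x), 12 mm thick (carrier y), from 8 to 53 mm above the mat. The point is on its middle, 35 mm up, 60 mm behind the carrier's origin; same axes. Tab's rear face 12 mm behind this point, carrier's rear edge 15 mm behind it. The tab is too tall for the tunnel and stays outside before the entry.
- carrier_nose (a point): Middle of the carrier's front face, 14 mm above its underside and 75 mm ahead of its origin. Same axes as the carrier; this face meets the stop.
- casting: Grey aluminium arm casting, 30x91x21 mm, 60 g, loose in the carrier's nest with about 2 to 3 mm of play, big boss towards the tab. Origin at the centre of its underside, its long axis is y.
- tape: Bystander: roll of masking tape, 86 mm across, 24 mm high, loose. Origin under its centre.
- elbow: Bystander: elbow casting, 65x74x50 mm, loose. Origin under its centre.
- cap: Bystander: round cap casting, 68x70x21 mm, loose. Origin under its centre.
- sander: Bystander: green sanding block, 55x100x28 mm, loose. Origin under its centre.
There are look-alikes about, which are no part of the job. There is more than one size of the casting; the job needs the larger.

How it is judged:
By the outcome, as a careful person would: the job done as asked, in the order asked, and still so for the second after the job is handed in, with the robot touching nothing.
It also fails if it takes over 72 s, if anything falls off the work surface, if the arm or the gripper's body presses on something with over 40 N, if the wrist force passes 120 N, or if a joint passes its speed limit or range.

### The arm

A 6-joint arm with a two-finger parallel gripper is mounted at the origin on a cart in front of the work surface, level with it; the furniture and walls round the work are solid. World frame = base frame: x ahead of the robot, y to its left, z up, the work surface at z = 0. Lengths are in mm, angles in rad, forces in N, time in s.
With the tool pointing down it reaches from about 225 to 725 mm from the base axis. Payload 3.1 kg.
Tool frame: the origin (TCP) lies between the finger pads; the fingertips stand 25 mm ahead of it and the grasp point (between the pads) lies 6 mm ahead of it; z points along the fingers, y is the line along which they close (so a half turn about z gives the same grasp; the last joint's range is limited). The gripper opens to 85 mm and grips with 20 to 120 N. Pads are 22 mm wide; open, the fingers measure 114 mm over their backs; the gripper's body (76 mm by 85 mm) begins 54 mm behind the grasp point. The pads swing forward as they close: fully open they stand 13 mm farther back than shut.
Start: joints at [1.177, 0.048, 0.099, 1.622, 0, 1.443], TCP at [137.915, 506.554, 256.312] pointing down, gripper open.
Joint ranges: [-2.91, 2.91], [-0.99, 1.94], [-1.21, 1.42], [-2.12, 2.29], [-1.49, 1.47], [-3.14, 3.14]. Speed limits (rad/s): [2.79, 2.79, 3.14, 3.14, 3.14, 3.14].

### API

Orientations are given as a rotation vector (axis times angle).
In Python, from rig import bot, vision, ticket, boxes_of, landmark_of gives the robot as it stands.
- The arm moves only by the tool drive_tool, never from a script. Its argument "rows" is a list of rows, each a list of 3 entries, a list of its own where there are three numbers: the finger opening in mm, from 0 to 85.4, then the shift along the tool's x, y, z in mm, then the turn, a rotation vector about the tool's x, y, z in rad. In form: [[claw, [tx, ty, tz], [rx, ry, rz]], ...]. A call has 1 to 8 rows; each row is the pose to reach, as a shift and turn from the pose commanded when the call began, along the tool's axes at that moment; what a row does not reach only later rows make up. A row lasts 1/12 s, in which the tool goes at most 41.7 mm and 7.16 degrees, less where a joint would pass 70% of its speed; a pose out of reach is approached as far as the arm can. A call with a gripper value outside its range is refused whole. The fingers move at their own pace and stop on an object; the grip force is fixed at half the most. Time passes only in rows, so rows that repeat a pose let the fingers close. It gives the time, the measured TCP pose, the force, the opening and the grip force at its end, in the units of the state.
- bot.get_obs(): the state, without advancing time (a new reading comes with each control period).
- vision.get_image(name): name is "side" or "top"; returns a dict with "pixels" (400x640x3 uint8, red, green, blue), "mtx" (3x3 intrinsics, pixels), "D" ([k1, k2, p1, p2, k3] as OpenCV has them; the pictures are not rectified), "R" (3x3) and "t" (3): a world point X has camera coordinates R X + t. Camera axes: x right, y down, z forward; pixel columns grow to the right and rows downward; lengths in mm; the calibration is good to about 2 mm. A picture is of the moment at which its call begins. There is no depth.
- ticket.job_done(): hands the job in; it is judged then, once.
Trained networks look in the newest picture that a camera, given by its name, has taken for a name from the list of things; names that differ only in an ending like _2 or _b are one class to them, and where a whole thing is asked for, a point or a joint stands for the part that bears it (a point fixed in the world has none). Each returns a list of dicts, best first, with "confidence" (0 to 1); they miss things now and then, are a little off and sometimes report something else, mostly with a low value. They report only what shows in the picture. A call takes as long as a camera call. They do not tell look-alikes from the thing itself.
- boxes_of(camera, name): "bbox" ([centre column, centre row, width, height] in pixels, round what is visible of it).
- landmark_of(camera, name): "at" ([column, row] in pixels: a listed point, or the origin of a listed thing).
The state is a dict: "time": time; "qpos": joint angles; "dq": joint speeds; "joint_efforts": joint torques, N m; "tcp_pos": TCP position; "orientation": TCP orientation; "wrist_force": force on the tool from outside, world axes, zero at the start; "moment": the same for the moment, N m; "opening": opening from 0.0 (shut) to 1.0 (fully open); "grip_force": force on a finger pad.
Only numpy, scipy, OpenCV 4.12 (cv2) and the standard library are available. Lean on these libraries where they do the work, as an engineer would, in place of code of your own. Each camera call takes 0.05 s, during which the arm holds its last target. There are 200 camera calls.

## Working session

There is one attempt and no reset: what is moved stays moved. The work goes in short steps, Python scripts to look and compute and a tool call to move; the robot and the scene stay as the last step left them, time stands still between calls to the robot, and variables do not carry over. Pictures are saved under pics/ and viewed, at most 10 in all, crops included, and the job is handed in when it is done.

Besides the shell and the picture viewer there is one more tool, called as a command line: name --argument value ..., lists and objects as JSON in quotes. drive_tool: Moves the arm, as the interface text tells. Its arguments: {"type":"object","properties":{"rows":{"type":"array"}},"required":["rows"]}

```bash
mkdir -p pics
cat > h.py <<'E'
import numpy as np, cv2, json
from rig import bot, vision, ticket, boxes_of, landmark_of
from scipy.spatial.transform import Rotation as Ro
def ray(im,uv):
    p=cv2.undistortPoints(np.array([[uv]],float),np.array(im['mtx'],float),np.array(im['D'],float))[0,0]
    R=np.array(im['R']);t=np.array(im['t']).ravel()
    return -R.T@t, R.T@np.array([p[0],p[1],1.])
def atz(im,uv,z):
    o,d=ray(im,uv); return o+d*(z-o[2])/d[2]
def proj(im,X):
    return cv2.projectPoints(np.array(X,float).reshape(-1,1,3),cv2.Rodrigues(np.array(im['R'],float))[0],np.array(im['t'],float).ravel(),np.array(im['mtx'],float),np.array(im['D'],float))[0].reshape(-1,2)
def tri(a,ua,b,ub):
    o1,d1=ray(a,ua);o2,d2=ray(b,ub)
    s=np.linalg.lstsq(np.c_[d1,-d2],o2-o1,rcond=None)[0]
    p,q=o1+s[0]*d1,o2+s[1]*d2
    return (p+q)/2,np.linalg.norm(p-q)
def save(im,n,crop=None,k=1):
    x=im['pixels'][:,:,::-1]
    if crop: x=x[crop[1]:crop[3],crop[0]:crop[2]]
    cv2.imwrite('pics/'+n,cv2.resize(x,None,fx=k,fy=k,interpolation=cv2.INTER_CUBIC))
E
python3 - <<'E'
from h import *
np.set_printoptions(precision=1,suppress=True)
ims={c:vision.get_image(c) for c in('top','side')}
for c in ims:
    save(ims[c],c+'0.png')
    print(c,'cam',ray(ims[c],(320,200))[0])
    for n in['head','stop_zone','guide','carrier','carrier_tab','carrier_nose','casting','tape','elbow','cap','sander']:
        z={'head':5,'stop_zone':19,'guide':5,'carrier':5,'carrier_tab':40,'carrier_nose':19,'casting':13}.get(n,0)
        print(n,[(np.round(l['at']),round(l['confidence'],2),atz(ims[c],l['at'],z)[:2]) for l in landmark_of(c,n)[:4]],
          [np.round(b['bbox']) for b in boxes_of(c,n)[:4]])
o=bot.get_obs();print(o)
E
```

```text
top cam [ 349.6  349.5 1031.3]
head [(array([365., 188.]), 0.89, array([536.6, 245.9]))] [array([360., 197.,  50.,  47.]), array([307., 200.,  24.,  32.]), array([390., 166.,  79.,  82.])]
stop_zone [(array([398., 155.]), 0.71, array([615.8, 165.9]))] [array([391., 165.,  84.,  78.])]
guide [(array([368., 187.]), 0.74, array([540.4, 237. ]))] [array([360., 198.,  53.,  50.])]
carrier [(array([299., 205.]), 0.66, array([493.9, 402.5]))] [array([301., 207.,  59.,  64.])]
carrier_tab [(array([287., 225.]), 0.65, array([441.9, 428. ]))] [array([305., 206.,  58.,  67.])]
carrier_nose [(array([318., 176.]), 0.82, array([562.1, 356.7]))] [array([304., 205.,  55.,  71.])]
casting [(array([304., 200.]), 0.85, array([504.4, 389.3])), (array([198., 278.]), 0.48, array([318.2, 635.3])), (array([434., 214.]), 0.26, array([475.2,  81.6]))] [array([307., 198.,  22.,  38.]), array([200., 277.,  10.,  23.])]
tape [(array([396., 242.]), 0.97, array([408. , 171.1])), (array([367., 188.]), 0.54, array([537.8, 238.9]))] [array([394., 241.,  34.,  32.])]
elbow [(array([435., 213.]), 0.98, array([479.4,  7
[... 1409 characters left out ...]
24.,  23.]), array([361., 180.,  34.,  30.])]
cap [(array([244., 234.]), 0.57, array([661. , 387.1]))] [array([242., 230.,  28.,  23.])]
sander [(array([390., 214.]), 0.96, array([330.7, 288.3])), (array([303., 192.]), 0.5, array([547.1, 224.9]))] [array([391., 208.,  29.,  32.]), array([319., 238.,  71.,  48.])]
{'time': 2.3, 'qpos': array([1.2, 0. , 0.1, 1.6, 0. , 1.4]), 'dq': array([-0., -0., -0.,  0.,  0.,  0.]), 'joint_efforts': array([  0. , -33.9,  32. ,   0. ,  -0. ,  -0. ]), 'tcp_pos': array([137.9, 506.6, 256.3]), 'orientation': array([-0.4, -3.1,  0. ]), 'wrist_force': array([-0. , -0.3,  0.3]), 'moment': array([-0. ,  0.1,  0. ]), 'grip_force': 0.0, 'opening': 0.9964009664678947}
```

Run:
```python
import cv2
a=cv2.imread('pics/top0.png')[120:300,180:460];b=cv2.imread('pics/side0.png')[110:290,220:440]
cv2.imwrite('pics/a.png',cv2.resize(a,None,fx=2.8,fy=2.8,interpolation=2));cv2.imwrite('pics/b.png',cv2.resize(b,None,fx=3.3,fy=3.3,interpolation=2))
```

```text
(no output)
```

View pics/a.png

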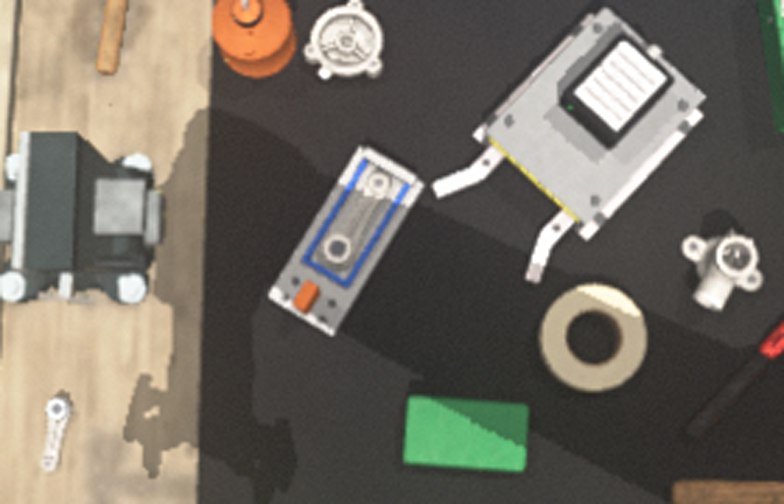

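View pics/b.png

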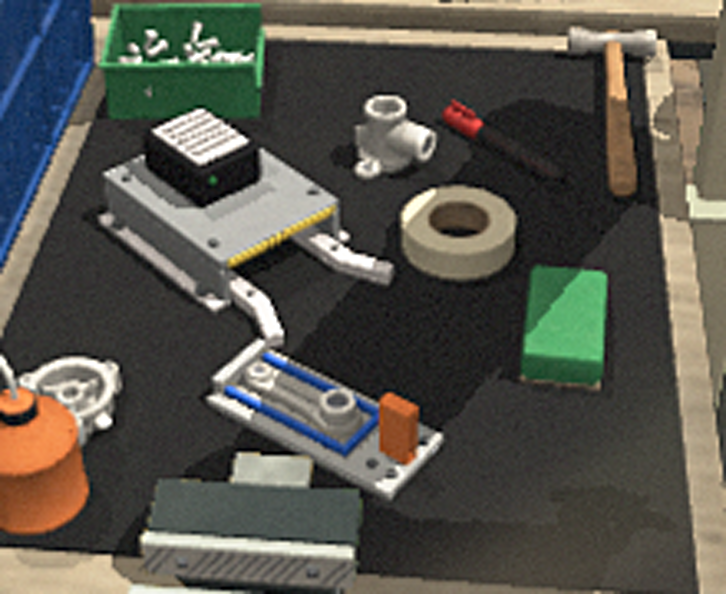

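The large casting is the one in the carrier nest, at top (304,200). The one on the wood at top (198,278) is the small look-alike. The head's strip runs from top px (354,169) to (386,198), and the orange tab is at (289,226). There is one carrier, standing before the mouth. Next I fit the poses.

Run:
```python
from h import *
from scipy.optimize import least_squares
np.set_printoptions(precision=2,suppress=True)
ims={c:vision.get_image(c) for c in('top','side')}
T=lambda u,v:('top',(180+(u-.5)/2.8,120+(v-.5)/2.8)); S=lambda u,v:('side',(220+(u-.5)/3.3,110+(v-.5)/3.3))
def W(p,X,z0=5):
    c,s=np.cos(p[2]),np.sin(p[2]); return np.array([p[0]+c*X[0]-s*X[1],p[1]+s*X[0]+c*X[1],z0+X[2]])
def fit(obs,p0):
    f=lambda p:np.concatenate([proj(ims[c],W(p,X))[0]-uv for (c,uv),X in obs])
    r=least_squares(f,p0,loss='soft_l1'); print(r.x,np.degrees(r.x[2]));print(f(r.x).reshape(-1,2).T); return r.x
carr=[(T(363,147),(75,32,21)),(T(424,181),(75,-32,21)),(T(270,293),(-75,32,8)),(T(333,334),(-75,-32,8)),
 (S(265,340),(75,-32,21)),(S(210,375),(75,32,21)),(S(441,437),(-75,-32,8)),(S(390,490),(-75,32,8))]
head=[(T(488,138),(0,57,43)),(T(579,220),(0,-57,43)),(T(604,10),(150,57,43)),(T(705,97),(150,-57,43)),
 (S(228,265),(0,57,43)),(S(340,207),(0,-57,43)),(S(105,172),(150,57,43))]
p=fit(carr,[494,395,-.5]);q=fit(head,[540,243,-.7])
def seg(c,lo,hi,bx):
    im=ims[c]['pixels'];h=cv2.cvtColor(im,cv2.COLOR_RGB2HSV);m=cv2.inRange(h,lo,hi);v,u=np.nonzero(m);k=(u>bx[0])&(u<bx[2])&(v>bx[1])&(v<bx[3]);return np.c_[u,v][k]
for c,bt,by in(('top',(270,205,310,245),(345,160,395,205)),('side',(325,220,355,255),(280,165,330,195))):
    o=seg(c,(4,150,80),(16,255,255),bt); y=seg(c,(20,110,90),(35,255,255),by)
    print(c,'orange',len(o),o.mean(0),o.min(0),o.max(0),'pred',proj(ims[c],[W(p,(-60,0,z)) for z in(53,30,8)]))
    print('yellow',len(y),y.mean(0),y.min(0),y.max(0),'pred',proj(ims[c],[W(q,(0,s,43)) for s in(57,0,-57)]))
    print('rails tips pred',[proj(ims[c],W(q,(-59,s,12)))[0] for s in(47.5,-47.5)])
# with top camera only
def fT(o):return [x for x in o if x[0][0]=='top']
fit(fT(carr),p);fit(fT(head),q)
o=bot.get_obs();print(o['tcp_pos'],Ro.from_rotvec(o['orientation']).as_matrix())
```

```text
[491.66 389.9   -0.54] -31.012785559587694
[[-0.25  1.11 -0.6  -0.08  0.21 -1.33  0.79 -0.95]
 [-1.4   0.45  0.83  0.55 -2.96  1.68 -1.06  0.46]]
[536.99 237.36  -0.75] -42.777254038827685
[[-2.04  2.04 -0.31 -0.07 -1.51  0.81 -0.2 ]
 [-1.16  3.16 -0.49  0.88 -0.51 -2.04  0.71]]
top orange 55 [289.05 225.51] [285 221] [293 230] pred [[289.17 225.24]
 [289.88 226.18]
 [290.53 227.04]]
yellow 55 [369.82 183.69] [355 170] [385 198] pred [[352.07 167.95]
 [370.28 184.65]
 [388.65 201.55]]
rails tips pred [array([337.1, 191.3]), array([366.7 , 218.84])]
side orange 212 [340.18 238.98] [335 229] [346 250] pred [[340.34 231.57]
 [340.21 239.48]
 [340.08 246.81]]
yellow 87 [304.09 181.82] [289 173] [321 190] pred [[287.43 189.64]
 [306.03 179.84]
 [323.69 170.54]]
rails tips pred [array([306.96, 209.95]), array([336.87, 192.87])]
[492.39 389.85  -0.54] -30.942345817271686
[[-0.27  1.11 -0.55 -0.01]
 [-1.71  0.11  0.55  0.25]]
[537.41 236.45  -0.74] -42.50786101289708
[[-1.72  2.51 -0.23  0.15]
 [-1.25  2.89 -0.77  0.43]]
[137.91 506.56 256.31] [[-0.96  0.26 -0.  ]
 [ 0.26  0.96  0.  ]
 [ 0.    0.   -1.  ]]
```

```bash
cat >> h.py <<'E'
def rel(xyz,ydeg):
    """shift, turn (tool axes) to reach TCP xyz with tool y axis at ydeg in world, pointing down"""
    o=bot.get_obs();R=Ro.from_rotvec(o['orientation']).as_matrix()
    a=np.radians(ydeg);y=np.array([np.cos(a),np.sin(a),0]);z=np.array([0,0,-1.]);R2=np.c_[np.cross(y,z),y,z]
    return np.round(R.T@(np.array(xyz)-o['tcp_pos']),2),np.round(Ro.from_matrix(R.T@R2).as_rotvec(),4)
E
python3 -c "
from h import *
print(rel([440.6,420.9,120],59),rel([440.6,420.9,48],59))"
```

```text
(array([-314.57,   -3.14,  136.31]), array([ 0.    , -0.    ,  0.2752])) (array([-314.57,   -3.14,  208.31]), array([ 0.    , -0.    ,  0.2752]))
```

drive_tool --rows '[[50,[-40,0,10],[0,0,0.05]],[50,[-80,-1,30],[0,0,0.1]],[50,[-120,-1,50],[0,0,0.15]],[50,[-158,-2,65],[0,0,0.2]],[50,[-196,-2,80],[0,0,0.25]],[50,[-234,-3,95],[0,0,0.275]],[50,[-272,-3,110],[0,0,0.275]],[50,[-310,-3,125],[0,0,0.275]]]'

```text
time: 3.07
tcp_pos: [436.2, 421.9, 131.4]
orientation: [0.839, 3.027, 0.001]
wrist_force: [-0.3, 0.5, 0.8]
opening: 0.582
grip_force: 0.0
```

```bash
python3 -c "
from h import *
print(bot.get_obs())
im=vision.get_image('top');save(im,'c.png',(240,140,440,280),4)
print(rel([440.6,420.9,48],59))"
```

```text
{'time': 3.0667, 'qpos': array([6.58231361e-01, 2.67250341e-01, 9.67276577e-02, 1.39994250e+00,
       1.23716880e-04, 1.19925007e+00]), 'dq': array([-0.63163867,  0.64932569,  0.40711515, -0.25237805,  0.00850849,
       -0.63157231]), 'joint_efforts': array([  1.1255585 , -44.64406729,  30.16196966,   0.52229304,
        -0.13968615,   0.41231006]), 'tcp_pos': array([436.1540599 , 421.88078618, 131.37729246]), 'orientation': array([8.39477062e-01, 3.02725271e+00, 5.32938117e-04]), 'wrist_force': array([-0.25656728,  0.50192566,  0.77674628]), 'moment': array([ 0.10564937,  0.02288257, -0.01533665]), 'grip_force': 0.0, 'opening': 0.5823263674198764}
(array([ 3.15,  1.74, 78.66]), array([-0.003 ,  0.005 , -0.0063]))
```

View pics/c.png

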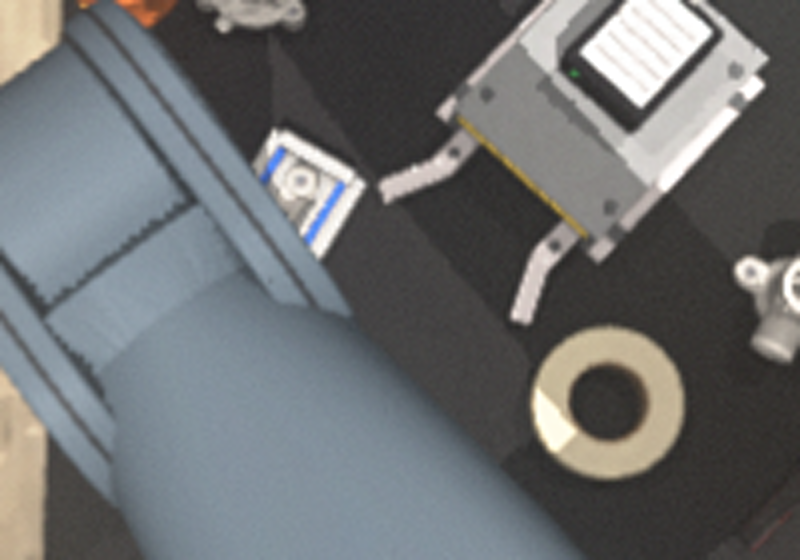

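Vertical descent onto the tab. The arm hides it from above, but the rail mouth tips show at (337,187) and (370,220).

drive_tool --rows '[[50,[-4.5,1,5],[0,0,0]],[50,[-4.5,1,30],[0,0,0]],[50,[-4.5,1,55],[0,0,0]],[50,[-4.5,1,73],[0,0,0]],[50,[-4.5,1,83],[0,0,0]],[50,[-4.5,1,83],[0,0,0]]]'

```text
time: 3.62
tcp_pos: [436.1, 420.4, 46.2]
orientation: [-0.836, -3.024, 0.007]
wrist_force: [-0.7, -0.3, -0.5]
opening: 0.584
grip_force: 0.0
```

```bash
python3 -c "
from h import *
im=vision.get_image('side');save(im,'d.png',(240,140,440,280),4)
print(rel([440.6,420.9,48],59),bot.get_obs()['wrist_force'])"
```

```text
(array([-3.  ,  1.55,  0.2 ]), array([-0.0023, -0.0012,  0.0013])) [0.49739083 0.41325357 0.55908025]
```

View pics/d.png

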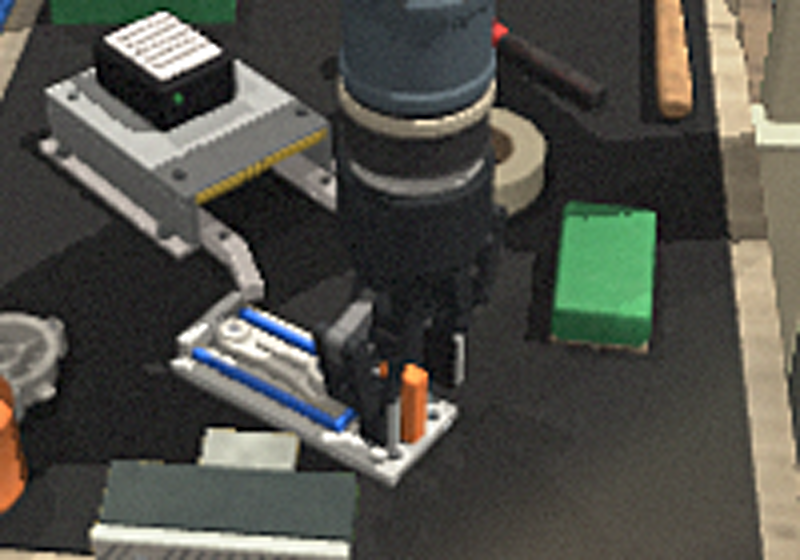

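The fingers straddle the tab, seen at crop (413,405), with one on each side. Closing now.

drive_tool --rows '[[8,[-1,0,0],[0,0,0]],[8,[-1,0,0],[0,0,0]],[8,[-1,0,0],[0,0,0]],[8,[-1,0,0],[0,0,0]],[8,[-1,0,0],[0,0,0]],[8,[-1,0,0],[0,0,0]],[8,[-1,0,0],[0,0,0]]]'

```text
time: 4.25
tcp_pos: [441.0, 422.1, 51.4]
orientation: [0.839, 3.025, 0.006]
wrist_force: [0.4, 1.4, 5.7]
opening: 0.132
grip_force: 60.0
```

```bash
python3 -c "
from h import *
im=vision.get_image('side')
for n in ('carrier_tab','carrier_nose','casting'):print(n,[l['at'] for l in landmark_of('side',n)[:1]])
o=bot.get_obs();print(o['tcp_pos'],o['wrist_force'],o['moment'],o['opening'],o['grip_force'])
print(rel([440.6,420.9,48],59))"
```

```text
carrier_tab [[304.8, 192.7]]
carrier_nose [[292.6, 221.0]]
casting [[309.0, 233.3]]
[440.9743245  422.100239    51.41386655] [0.30185291 2.42585952 6.30451557] [ 0.1560803   0.14602887 -0.04437398] 0.12339358368408987 60.046300292015076
(array([-0.29, -1.24,  3.41]), array([0.0045, 0.0011, 0.0003]))
```

Run:
```python
from h import *
np.set_printoptions(precision=2,suppress=True)
im=vision.get_image('side');imt=vision.get_image('top')
a=atz(imt,(240+448/4,140+260/4),17);b=atz(imt,(369.82,183.69),48);c=atz(imt,(180+654/2.8,120+53/2.8),48)
print(a,b,c,[np.degrees(np.arctan2((v-u)[1],(v-u)[0])) for u,v in((a,b),(b,c),(a,c))],np.linalg.norm((b-a)[:2]),np.linalg.norm((c-b)[:2]))
def line(i,bx):
    h=cv2.cvtColor(i['pixels'],cv2.COLOR_RGB2HSV);m=cv2.inRange(h,(20,110,90),(35,255,255));v,u=np.nonzero(m)
    k=(u>bx[0])&(u<bx[2])&(v>bx[1])&(v<bx[3]);P=np.c_[u,v][k].astype(float);W=np.array([atz(i,p,47)[:2] for p in P])
    d=np.linalg.svd(W-W.mean(0))[2][0];print(len(P),W.mean(0),'strip normal yaw',np.degrees(np.arctan2(d[1],d[0]))%180-90,np.ptp(W@d))
line(imt,(345,160,395,205));line(im,(280,165,330,195))
print(atz(imt,(240+387/4,140+203/4),17),atz(imt,(240+510/4,140+318/4),17))
```

```text
[493.71 277.06  17.  ] [539.21 238.4   48.  ] [647.31 134.88  48.  ] [np.float64(-40.34698666384598), np.float64(-43.76120450764235), np.float64(-42.78771388216988)] 59.71044124297267 149.6674260947395
55 [539.42 238.  ] strip normal yaw -43.01272087077328 94.31779485599054
91 [539.81 241.63] strip normal yaw -42.71159739618355 101.42512617428372
[527.26 313.12  17.  ] [459.88 240.69  17.  ]
```

drive_tool --rows '[[8,[0,0,-2],[0,0,0]],[8,[0,0,-3],[0,0,0]],[8,[0,0,-3],[0,0,0]]]'

```text
time: 4.8
tcp_pos: [439.5, 420.6, 51.5]
orientation: [-0.839, -3.027, 0.001]
wrist_force: [0.8, 1.0, -1.2]
opening: 0.128
grip_force: 59.1
```

drive_tool --rows '[[8,[3,0.6,0],[0,0,0]],[8,[8,1.6,0],[0,0,0]],[8,[14,3,0],[0,0,0]],[8,[20,4.2,0],[0,0,0]],[8,[25,5.2,0],[0,0,0]],[8,[27,5.6,0],[0,0,0]],[8,[27,5.6,0],[0,0,0]]]'

```text
time: 5.38
tcp_pos: [417.8, 440.0, 51.6]
orientation: [-0.836, -3.026, 0.001]
wrist_force: [-1.3, 0.5, -2.3]
opening: 0.135
grip_force: 58.9
```

```bash
cat >> h.py <<'E'
H=np.array([538.7,239.0]);PSI=np.radians(-43.0)
def hf(): # tcp in head frame, tool yaw rel head, force in head axes
    o=bot.get_obs();c,s=np.cos(PSI),np.sin(PSI);A=np.array([[c,s],[-s,c]])
    R=Ro.from_rotvec(o['orientation']).as_matrix()
    print('t',round(o['time'],2),'xy',np.round(A@(o['tcp_pos'][:2]-H),2),'z',round(o['tcp_pos'][2],2),'yaw',round(np.degrees(np.arctan2(R[1,1],R[0,1])-np.pi/2-PSI),2),'tilt',np.round(R[2,:2],3),
     'F',np.round(A@o['wrist_force'][:2],2),round(o['wrist_force'][2],2),'M',np.round(o['moment'],2),'op',round(o['opening'],3))
E
python3 -c "
from h import *
hf()
im=vision.get_image('side');save(im,'e.png',(240,140,440,280),4)
hf()"
```

```text
t 5.38 xy [-225.48   64.53] z 51.57 yaw 12.1 tilt [ 0.002 -0.001] F [-1.29 -0.49] -2.28 M [-0.    0.02 -0.05] op 0.135
t 5.43 xy [-225.45   64.54] z 51.65 yaw 12.09 tilt [ 0.002 -0.001] F [-1.31 -0.6 ] -1.47 M [ 0.04  0.17 -0.04] op 0.128
```

View pics/e.png

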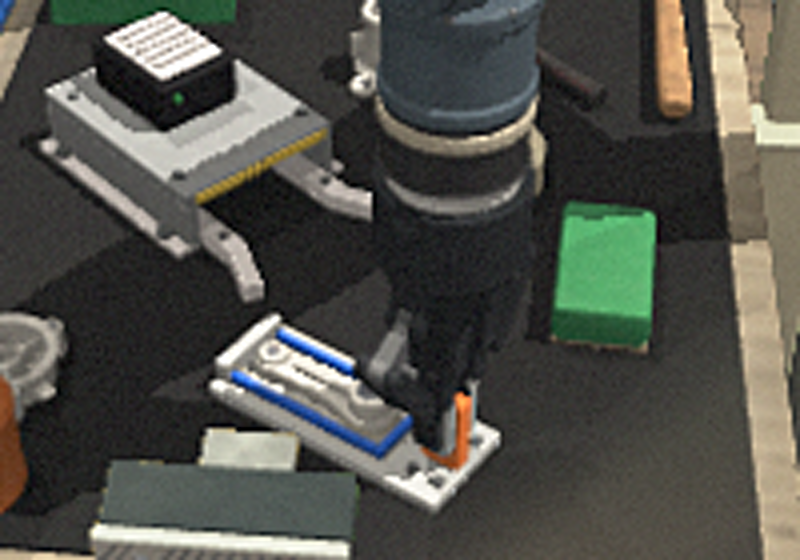

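The carrier follows flat and the casting is in its nest at crop (320,385). The nose, at (245,350), is clear of the rail tips. Now sideways and turn to line up.

drive_tool --rows '[[8,[0.8,-4,0],[0,0,0.015]],[8,[2.5,-12,0],[0,0,0.04]],[8,[4.5,-21,0],[0,0,0.07]],[8,[6.4,-30,0],[0,0,0.1]],[8,[8.3,-39,0],[0,0,0.13]],[8,[10.2,-48,0],[0,0,0.16]],[8,[12,-57,0],[0,0,0.19]],[8,[13.4,-63,0],[0,0,0.211]]]'

```text
time: 6.1
tcp_pos: [374.6, 391.8, 51.7]
orientation: [-1.155, -2.921, 0.0]
wrist_force: [0.7, 0.5, -3.3]
opening: 0.131
grip_force: 58.8
```

drive_tool --rows '[[8,[0,0,0],[0,0,0]],[8,[0,0,0],[0,0,0]]]'

```text
time: 6.27
tcp_pos: [374.5, 391.6, 51.7]
orientation: [-1.154, -2.921, 0.003]
wrist_force: [-0.7, -0.9, -3.8]
opening: 0.135
grip_force: 58.8
```

```bash
python3 -c "
from h import *
hf()
im=vision.get_image('top');save(im,'f.png',(240,140,440,280),4)
im2=vision.get_image('side');save(im2,'f2.png',(240,140,440,280),4)
hf()"
```

```text
t 6.27 xy [-224.12   -0.4 ] z 51.66 yaw -0.11 tilt [ 0.    -0.002] F [ 0.08 -1.1 ] -3.84 M [-0.2   0.22 -0.2 ] op 0.135
t 6.37 xy [-224.02    0.31] z 51.64 yaw -0.09 tilt [ 0.    -0.001] F [-0.73 -1.77] -4.18 M [-0.15  0.16 -0.17] op 0.131
```

View pics/f.png

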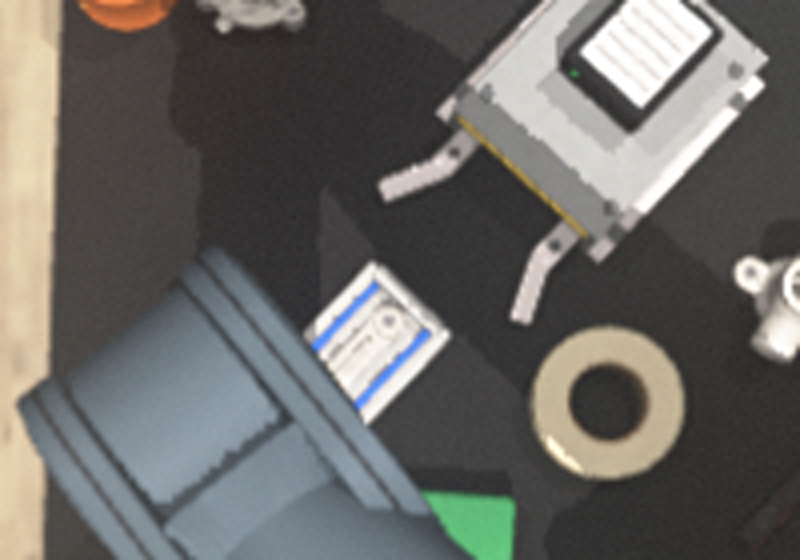

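Run:
```python
from h import *
np.set_printoptions(precision=2,suppress=True)
im=vision.get_image('top')
c,s=np.cos(PSI),np.sin(PSI);A=np.array([[c,s],[-s,c]])
for n,uv,z in(('noseL',(374,262),26),('noseR',(451,331),26),('tipLin',(388,203),17),('tipLout',(378,183),17),('tipRin',(510,320),17),('tipRout',(529,325),17),('kneeL',(447,167),17),('kneeR',(532,252),17)):
    print(n,A@(atz(im,(240+(uv[0]-1.5)/4,140+(uv[1]-1.5)/4),z)[:2]-H))
# blue lips yaw
h=cv2.cvtColor(im['pixels'],cv2.COLOR_RGB2HSV);m=cv2.inRange(h,(105,130,70),(130,255,255));n,lab,st,ce=cv2.connectedComponentsWithStats(m)
for i in range(1,n):
    if st[i,4]>15 and 240<ce[i][0]<380 and 190<ce[i][1]<260:
        v,u=np.nonzero(lab==i);W=np.array([A@(atz(im,p,19)[:2]-H) for p in np.c_[u,v].astype(float)]);d=np.linalg.svd(W-W.mean(0))[2][0];print(st[i,4],W.mean(0),np.degrees(np.arctan(d[1]/d[0])))
for n_ in('carrier_nose','head','guide','stop_zone'):print(n_,[(l['confidence'],A@(atz(im,l['at'],{'carrier_nose':19,'stop_zone':19}.get(n_,5))[:2]-H)) for l in landmark_of('top',n_)[:1]])
```

```text
noseL [-90.83  28.33]
noseR [-89.3  -31.67]
tipLin [-58.47  47.24]
tipLout [-53.82  59.77]
tipRin [-59.62 -52.08]
tipRout [-54.09 -62.13]
kneeL [-18.58  36.83]
kneeR [-21.19 -34.11]
30 [-124.83   19.8 ] 1.2930076620393733
34 [-127.19  -20.67] 0.0811885262860606
carrier_nose [(0.62, array([-86.64,   0.83]))]
head [(0.93, array([ 5.02, -0.05]))]
guide [(0.51, array([5.31, 2.82]))]
stop_zone [(0.95, array([96.13,  2.93]))]
```

drive_tool --rows '[[8,[-3,0,0.7],[0,0,0]],[8,[-10,0,1.3],[0,0,0]],[8,[-19,0,1.3],[0,0,0]],[8,[-28,0,1.3],[0,0,0]],[8,[-37,0,1.3],[0,0,0]],[8,[-46,0,1.3],[0,0,0]],[8,[-53,0,1.3],[0,0,0]],[8,[-57,0,1.3],[0,0,0]]]'

```text
time: 7.28
tcp_pos: [418.3, 352.9, 51.4]
orientation: [1.155, 2.921, 0.002]
wrist_force: [-3.3, 2.6, 1.7]
opening: 0.128
grip_force: 59.5
```

```bash
python3 -c "
from h import *
hf()
im=vision.get_image('top');save(im,'g.png',(300,140,420,250),5)
hf()"
```

```text
t 7.28 xy [-165.72    1.23] z 51.4 yaw -0.14 tilt [0.    0.001] F [-4.17 -0.31] 1.71 M [ 0.48  0.55 -0.04] op 0.128
t 7.33 xy [-165.16    1.28] z 51.42 yaw -0.17 tilt [-0.001  0.001] F [-1.07 -0.1 ] 1.27 M [0.07 0.07 0.01] op 0.133
```

View pics/g.png

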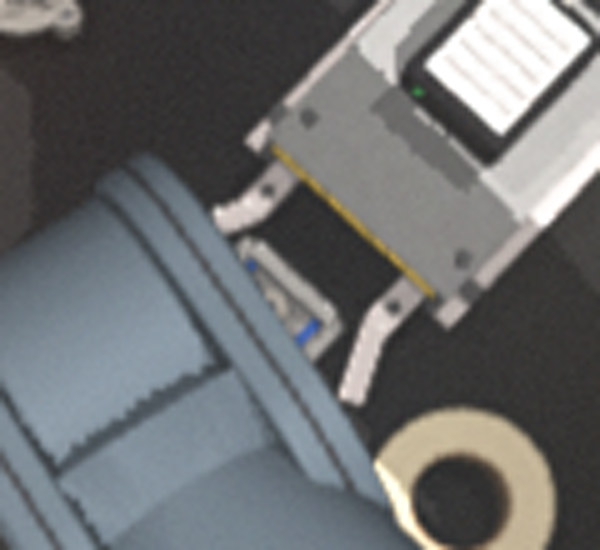

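The nose corners are at crop (250,240) and (343,322), parallel to the strip and perhaps 2 mm left of the centre line. I'll nudge right and enter slowly.

drive_tool --rows '[[8,[-2,-0.8,0],[0,0,0]],[8,[-5,-1.6,0],[0,0,0]],[8,[-8,-1.6,0],[0,0,0]],[8,[-11,-1.6,0],[0,0,0]],[8,[-13,-1.6,0],[0,0,0]]]'

```text
time: 7.75
tcp_pos: [425.5, 343.8, 51.4]
orientation: [-1.152, -2.922, -0.002]
wrist_force: [-3.9, 4.7, 3.9]
opening: 0.133
grip_force: 60.0
```

```bash
python3 -c "
from h import *
hf()"
```

```text
t 7.75 xy [-154.28   -0.59] z 51.41 yaw -0.04 tilt [0.001 0.001] F [-6.05  0.75] 3.89 M [ 0.71  0.69 -0.01] op 0.133
```

drive_tool --rows '[[8,[-3,0,-1],[0,0,0]],[8,[-6,0,-1.5],[0,0,0]],[8,[-9,0,-1.5],[0,0,0]],[8,[-12,0,-1.5],[0,0,0]],[8,[-15,0,-1.5],[0,0,0]]]'

```text
time: 8.17
tcp_pos: [436.3, 332.4, 51.5]
orientation: [-1.153, -2.922, 0.002]
wrist_force: [-2.3, 1.5, -2.9]
opening: 0.133
grip_force: 59.0
```

```bash
python3 -c "
from h import *
hf()"
```

```text
t 8.17 xy [-138.57   -1.57] z 51.52 yaw -0.09 tilt [-0.    -0.002] F [-2.67 -0.44] -2.93 M [0.31 0.13 0.06] op 0.133
```

drive_tool --rows '[[8,[-3,0,0.5],[0,0,0]],[8,[-7,0,0.5],[0,0,0]],[8,[-11,0,0.5],[0,0,0]],[8,[-15,0,0.5],[0,0,0]],[8,[-19,0,0.5],[0,0,0]],[8,[-23,0,0.5],[0,0,0]]]'

```text
time: 8.67
tcp_pos: [453.5, 316.9, 51.5]
orientation: [-1.154, -2.922, 0.001]
wrist_force: [-1.5, 1.1, -3.4]
opening: 0.132
grip_force: 58.9
```

```bash
python3 -c "
from h import *
hf()"
```

```text
t 8.67 xy [-115.44   -1.15] z 51.51 yaw -0.09 tilt [-0.    -0.001] F [-1.89 -0.24] -3.41 M [ 0.22  0.19 -0.01] op 0.132
```

drive_tool --rows '[[8,[-4,0,0.5],[0,0,0]],[8,[-8,0,1],[0,0,0]],[8,[-12,0,1],[0,0,0]],[8,[-16,0,1],[0,0,0]],[8,[-20,0,1],[0,0,0]],[8,[-24,0,1],[0,0,0]]]'

```text
time: 9.17
tcp_pos: [471.2, 301.3, 51.4]
orientation: [1.153, 2.922, 0.002]
wrist_force: [-3.9, 2.9, 2.6]
opening: 0.129
grip_force: 59.8
```

```bash
python3 -c "
from h import *
hf()"
```

```text
t 9.17 xy [-91.8   -0.48] z 51.42 yaw -0.06 tilt [0.    0.001] F [-4.83 -0.55] 2.59 M [ 0.59  0.63 -0.03] op 0.129
```

drive_tool --rows '[[8,[-4,0,-0.5],[0,0,0]],[8,[-8,0,-0.7],[0,0,0]],[8,[-12,0,-0.7],[0,0,0]],[8,[-16,0,-0.7],[0,0,0]],[8,[-20,0,-0.7],[0,0,0]],[8,[-24,0,-0.7],[0,0,0]]]'

```text
time: 9.67
tcp_pos: [488.6, 284.3, 51.4]
orientation: [-1.153, -2.922, 0.0]
wrist_force: [-2.8, 3.7, 0.9]
opening: 0.128
grip_force: 59.5
```

```bash
python3 -c "
from h import *
hf()
im=vision.get_image('side');save(im,'i.png',(240,140,400,250),5)
hf()"
```

```text
t 9.67 xy [-67.57  -1.07] z 51.41 yaw -0.08 tilt [ 0. -0.] F [-4.59  0.77] 0.92 M [0.55 0.35 0.06] op 0.128
t 9.72 xy [-66.61  -1.02] z 51.44 yaw -0.12 tilt [-0.001 -0.   ] F [-2.13 -0.11] 0.6 M [0.24 0.1  0.08] op 0.132
```

View pics/i.png

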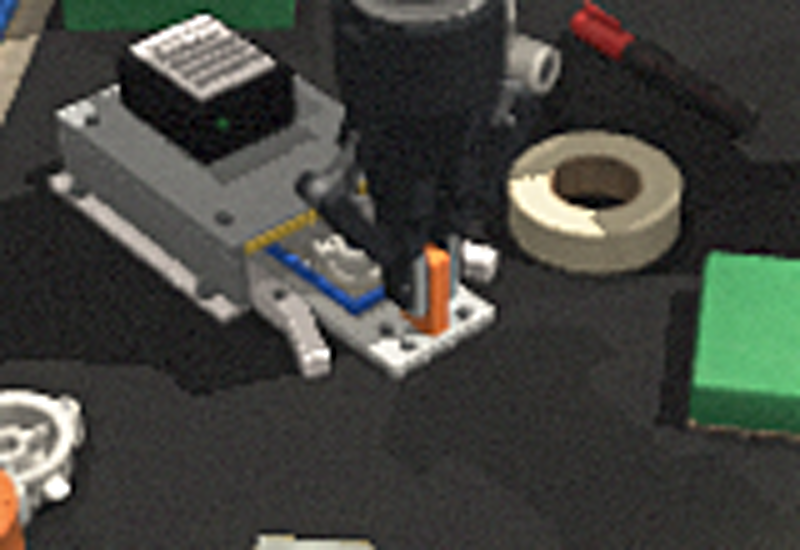

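drive_tool --rows '[[8,[-4,0,0],[0,0,0]],[8,[-8,0,0],[0,0,0]],[8,[-11,0,0],[0,0,0]],[8,[-13,0,0],[0,0,0]],[8,[-14.5,0,0],[0,0,0]],[8,[-16,0,0],[0,0,0]]]'

```text
time: 10.22
tcp_pos: [500.0, 273.6, 51.4]
orientation: [-1.153, -2.922, 0.0]
wrist_force: [-2.8, 2.7, 0.4]
opening: 0.131
grip_force: 59.5
```

```bash
python3 -c "
from h import *
hf()"
```

```text
t 10.22 xy [-51.88  -1.06] z 51.43 yaw -0.08 tilt [ 0. -0.] F [-3.87  0.1 ] 0.41 M [ 0.45  0.42 -0.  ] op 0.131
```

drive_tool --rows '[[8,[-1,0,0],[0,0,0]],[8,[-2,0,0],[0,0,0]],[8,[-3,0,0],[0,0,0]]]'

```text
time: 10.47
tcp_pos: [502.1, 271.6, 51.4]
orientation: [-1.153, -2.922, 0.0]
wrist_force: [-2.2, 2.1, 0.1]
opening: 0.13
grip_force: 59.5
```

```bash
python3 -c "
from h import *
hf()"
```

```text
t 10.47 xy [-49.    -1.07] z 51.43 yaw -0.07 tilt [ 0. -0.] F [-3.04  0.07] 0.15 M [0.46 0.4  0.07] op 0.13
```

drive_tool --rows '[[8,[-1,0,0],[0,0,0]],[8,[-2,0,0],[0,0,0]],[8,[-3,0,0],[0,0,0]]]'

```text
time: 10.72
tcp_pos: [504.4, 269.5, 51.4]
orientation: [-1.153, -2.922, 0.0]
wrist_force: [-2.1, 2.5, 0.9]
opening: 0.128
grip_force: 59.6
```

drive_tool --rows '[[8,[-1,0,0],[0,0,0]],[8,[-2,0,0],[0,0,0]]]'

```text
time: 10.88
tcp_pos: [505.9, 268.2, 51.4]
orientation: [-1.153, -2.922, 0.0]
wrist_force: [-2.5, 2.4, 0.5]
opening: 0.133
grip_force: 59.5
```

drive_tool --rows '[[8,[-1,0,0],[0,0,0]],[8,[-2,0,0],[0,0,0]],[8,[-3,0,0],[0,0,0]]]'

```text
time: 11.13
tcp_pos: [508.1, 266.1, 51.4]
orientation: [-1.153, -2.922, 0.0]
wrist_force: [-2.8, 2.6, 0.8]
opening: 0.129
grip_force: 59.5
```

drive_tool --rows '[[8,[-1,0,0],[0,0,0]],[8,[-2,0,0],[0,0,0]],[8,[-3,0,0],[0,0,0]]]'

```text
time: 11.38
tcp_pos: [510.3, 264.0, 51.4]
orientation: [-1.153, -2.922, 0.0]
wrist_force: [-3.6, 2.8, 0.5]
opening: 0.133
grip_force: 59.5
```

drive_tool --rows '[[8,[-0.7,0,0],[0,0,0]],[8,[-1.4,0,0],[0,0,0]],[8,[-2,0,0],[0,0,0]]]'

```text
time: 11.63
tcp_pos: [511.7, 262.7, 51.4]
orientation: [-1.153, -2.922, 0.0]
wrist_force: [-2.3, 1.8, 1.3]
opening: 0.127
grip_force: 59.4
```

Still plain friction (2.9 N). Going on.

drive_tool --rows '[[8,[-1,0,0],[0,0,0]],[8,[-2,0,0],[0,0,0]],[8,[-3,0,0],[0,0,0]]]'

```text
time: 11.88
tcp_pos: [513.9, 260.6, 51.4]
orientation: [1.153, 2.922, -0.0]
wrist_force: [-2.3, 1.9, 0.1]
opening: 0.131
grip_force: 59.4
```

drive_tool --rows '[[8,[-1,0,0],[0,0,0]],[8,[-2,0,0],[0,0,0]],[8,[-3,0,0],[0,0,0]]]'

```text
time: 12.13
tcp_pos: [516.1, 258.6, 51.4]
orientation: [-1.153, -2.922, 0.0]
wrist_force: [-2.3, 3.3, 0.2]
opening: 0.129
grip_force: 59.4
```

drive_tool --rows '[[8,[-1,0,0],[0,0,0]],[8,[-2,0,0],[0,0,0]],[8,[-3,0,0],[0,0,0]]]'

```text
time: 12.38
tcp_pos: [518.3, 256.5, 51.4]
orientation: [-1.153, -2.922, 0.0]
wrist_force: [-1.5, 1.2, -0.1]
opening: 0.129
grip_force: 59.4
```

drive_tool --rows '[[8,[-1,0,0],[0,0,0]],[8,[-2,0,0],[0,0,0]],[8,[-3,0,0],[0,0,0]]]'

```text
time: 12.63
tcp_pos: [520.5, 254.5, 51.4]
orientation: [-1.153, -2.922, 0.0]
wrist_force: [-3.1, 2.4, 0.3]
opening: 0.131
grip_force: 59.4
```

drive_tool --rows '[[8,[-1,0,0],[0,0,0]],[8,[-2,0,0],[0,0,0]],[8,[-3,0,0],[0,0,0]]]'

```text
time: 12.88
tcp_pos: [522.7, 252.4, 51.4]
orientation: [-1.153, -2.922, 0.0]
wrist_force: [-1.9, 2.8, 0.3]
opening: 0.13
grip_force: 59.3
```

drive_tool --rows '[[8,[-1,0,0],[0,0,0]],[8,[-2,0,0],[0,0,0]]]'

```text
time: 13.05
tcp_pos: [524.2, 251.1, 51.4]
orientation: [1.153, 2.922, -0.0]
wrist_force: [-2.0, 2.3, 0.4]
opening: 0.132
grip_force: 59.4
```

drive_tool --rows '[[8,[-1,0,0],[0,0,0]],[8,[-2,0,0],[0,0,0]]]'

```text
time: 13.22
tcp_pos: [524.9, 250.4, 51.4]
orientation: [-1.152, -2.921, -0.001]
wrist_force: [-5.0, 4.5, 1.1]
opening: 0.127
grip_force: 59.5
```

Contact (6.7 N, progress halved). Pressing in small steps.

drive_tool --rows '[[8,[-0.5,0,0],[0,0,0]],[8,[-1,0,0],[0,0,0]],[8,[-1.5,0,0],[0,0,0]]]'

```text
time: 13.47
tcp_pos: [525.2, 250.0, 51.4]
orientation: [-1.151, -2.919, -0.002]
wrist_force: [-5.9, 6.2, 1.7]
opening: 0.13
grip_force: 59.6
```

```bash
python3 -c "
from h import *
hf()"
```

```text
t 13.47 xy [-17.35  -1.12] z 51.44 yaw -0.02 tilt [ 0.004 -0.   ] F [-8.56  0.49] 1.69 M [ 0.96  0.92 -0.12] op 0.13
```

drive_tool --rows '[[8,[-0.6,0,0],[0,0,0]],[8,[-1.2,0,0],[0,0,0]],[8,[-1.8,0,0],[0,0,0]],[8,[-1.8,0,0],[0,0,0]]]'

```text
time: 13.8
tcp_pos: [525.8, 249.5, 51.5]
orientation: [-1.149, -2.918, -0.003]
wrist_force: [-7.9, 7.0, 3.5]
opening: 0.133
grip_force: 59.8
```

```bash
python3 -c "
from h import *
hf()"
```

```text
t 13.8 xy [-16.57  -1.11] z 51.52 yaw 0.01 tilt [ 0.006 -0.   ] F [-10.53  -0.27] 3.53 M [ 1.14  1.17 -0.09] op 0.133
```

drive_tool --rows '[[8,[-0.6,0,0],[0,0,0]],[8,[-1.1,0,0],[0,0,0]],[8,[-1.1,0,0],[0,0,0]],[8,[-1.1,0,0],[0,0,0]],[8,[-1.1,0,0],[0,0,0]]]'

```text
time: 14.22
tcp_pos: [526.1, 249.2, 51.6]
orientation: [-1.148, -2.917, -0.004]
wrist_force: [-9.4, 8.3, 3.7]
opening: 0.134
grip_force: 59.9
```

```bash
python3 -c "
from h import *
hf()"
```

```text
t 14.22 xy [-16.16  -1.11] z 51.57 yaw 0.04 tilt [ 0.007 -0.   ] F [-12.52  -0.38] 3.72 M [ 1.32  1.33 -0.08] op 0.134
```

About 8.5 N on the stop. Now relaxing to unload the grip, staying in contact.

drive_tool --rows '[[8,[0.7,0,0],[0,0,0]],[8,[1.4,0,0],[0,0,0]],[8,[2.1,0,0],[0,0,0]],[8,[2.8,0,0],[0,0,0]],[8,[3.5,0,0],[0,0,0]],[8,[3.5,0,0],[0,0,0]]]'

```text
time: 14.72
tcp_pos: [525.9, 249.6, 51.4]
orientation: [-1.153, -2.922, -0.001]
wrist_force: [-3.6, 3.1, -0.6]
opening: 0.134
grip_force: 59.4
```

```bash
python3 -c "
from h import *
hf()"
```

```text
t 14.72 xy [-16.53  -0.98] z 51.44 yaw -0.06 tilt [0.001 0.   ] F [-4.79 -0.17] -0.6 M [0.62 0.54 0.04] op 0.134
```

drive_tool --rows '[[8,[0.7,0,0],[0,0,0]],[8,[1.4,0,0],[0,0,0]],[8,[2.1,0,0],[0,0,0]],[8,[2.7,0,0],[0,0,0]],[8,[2.7,0,0],[0,0,0]]]'

```text
time: 15.13
tcp_pos: [524.9, 250.5, 51.4]
orientation: [1.154, 2.921, -0.001]
wrist_force: [0.1, 1.2, -1.5]
opening: 0.131
grip_force: 59.1
```

```bash
python3 -c "
from h import *
hf()"
```

```text
t 15.13 xy [-17.98  -0.99] z 51.44 yaw -0.11 tilt [-0.002  0.   ] F [-0.81  0.95] -1.54 M [ 0.25 -0.12  0.08] op 0.131
```

drive_tool --rows '[[11.5,[0,0,0],[0,0,0]],[12,[0,0,0],[0,0,0]],[13,[0,0,0],[0,0,0]],[15,[0,0,0],[0,0,0]],[20,[0,0,0],[0,0,0]],[28,[0,0,0],[0,0,0]],[32,[0,0,0],[0,0,0]],[32,[0,0,0],[0,0,0]]]'

```text
time: 15.8
tcp_pos: [524.3, 251.0, 51.6]
orientation: [1.153, 2.922, 0.0]
wrist_force: [-0.3, 0.8, 0.1]
opening: 0.376
grip_force: 0.0
```

```bash
python3 -c "
from h import *
hf()"
```

```text
t 15.8 xy [-18.71  -1.01] z 51.63 yaw -0.08 tilt [-0.  0.] F [-0.76  0.37] 0.14 M [ 0.03  0.02 -0.02] op 0.376
```

Released cleanly. Lift straight up, then back toward the robot.

drive_tool --rows '[[32,[0,0,-5],[0,0,0]],[32,[0,0,-15],[0,0,0]],[32,[0,0,-30],[0,0,0]],[32,[0,0,-50],[0,0,0]],[32,[0,0,-75],[0,0,0]],[32,[15,0,-105],[0,0,0]],[32,[45,0,-130],[0,0,0]],[32,[80,0,-140],[0,0,0]]]'

```text
time: 16.47
tcp_pos: [468.3, 306.2, 197.6]
orientation: [1.156, 2.914, 0.01]
wrist_force: [0.4, 2.0, 0.8]
opening: 0.373
grip_force: 0.0
```

drive_tool --rows '[[32,[35,0,-10],[0,0,0]],[32,[65,0,-15],[0,0,0]],[32,[85,0,-15],[0,0,0]],[32,[85,0,-15],[0,0,0]]]'

```text
time: 16.8
tcp_pos: [401.3, 366.6, 208.9]
orientation: [1.146, 2.925, 0.005]
wrist_force: [0.7, -0.8, -0.6]
opening: 0.376
grip_force: 0.0
```

```bash
python3 -c "
from h import *
im=vision.get_image('side');save(im,'j.png',(220,120,440,270),3.6)
c,s=np.cos(PSI),np.sin(PSI);A=np.array([[c,s],[-s,c]])
h=cv2.cvtColor(im['pixels'],cv2.COLOR_RGB2HSV);m=cv2.inRange(h,(4,150,80),(16,255,255));v,u=np.nonzero(m[150:230,290:350]);p=(u.mean()+290,v.mean()+150)
print(p,A@(atz(im,p,33)[:2]-H))"
```

```text
(np.float64(311.0), np.float64(187.0)) [-14.78679715  -5.23822897]
```

View pics/j.png

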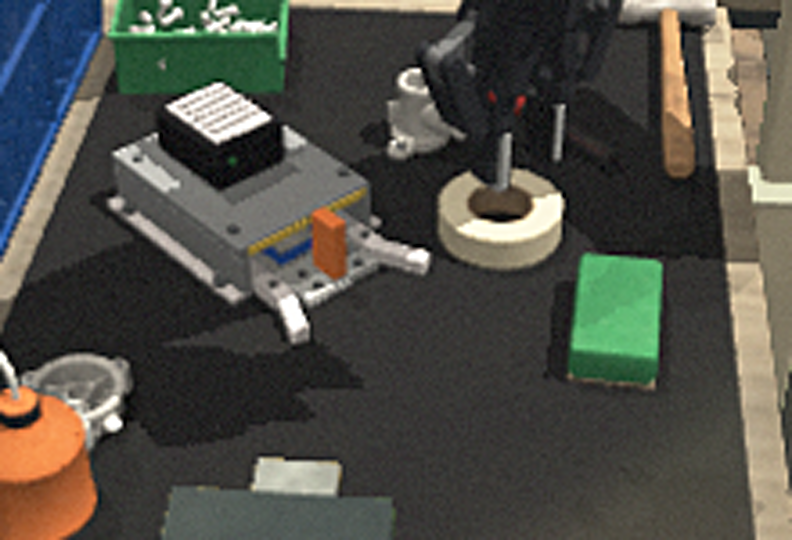

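The carrier is in under the head with its tab at crop (328,240). The bystanders are unmoved and the gripper is clear, so I'm handing in.

```bash
python3 -c "
from rig import ticket
print(ticket.job_done())"
```

```text
the job is handed in; nothing more can be done
None
```

I guided the carrier, with the casting in its nest, under the reader head, pressed the stop with an estimated 8–9 N, released it gently while it still bore on the stop, and handed the job in.

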